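Release the press catch and hold the lever

TASK

The small hand press has to push the liner into the bottle cap that already sits under its ram. First lift away the oil bottle that blocks the lever and stand it upright on the desk, its middle at least 20 cm from the middle of the press; then flip the press's safety catch fully over by its thumb tab, and after that pull the lever all the way forward and down and keep holding it there: finish while still holding the lever, because a spring returns it. Do not force the lever before the catch is flipped, do not tip the bottle over, and leave the label roll, beaker and jar where they are.

Things in the scene. Friction and masses are not known exactly. Their poses are not given: they have to be found in the camera images.
- press: small grey bench press, bolted down: dark bed 170 x 100 x 14 mm (press frame x -75 to 95, y -50 to 50 mm), column at the back, head 50 mm wide over the anvil (x -65 to 91, z 83 to 125 mm); an open white cap lies under the ram. Origin on the desk below the lever's pivot, called the middle of the press; x points to its back, y to its left, z up; its front (-x) faces the robot, within 0.45 rad.
- lever (a joint): angle of the hand lever on the press's right (-y) side, rad: 0 at rest (leans 0.25 back) to 1.25 at the stop (leans 1.0 forward); growing = forward (-x of the press) and down. A spring returns it: about 2 N at the grip at rest, 6 N at the end. The closed catch stops it at about 0.05 (giving slightly when forced).
- lever_grip (a point): middle of the lever's round black grip, 140 mm from the pivot, moving with the lever; the grip is 23 mm thick and 60 mm long along the lever, on a 14 mm steel stem; its end is 170 mm from the pivot. Pinch it from both sides along the press's y (it turns between the fingers as the lever swings) or hook it from behind.
- catch (a joint): angle of the safety catch on top of the head, rad: 0 closed (starts at 0 to 0.15) to 1.55 fully flipped; growing = thumb tab swings over from right (-y) to left (+y). Its arm, 12 mm square (press x -13 to -1 mm), juts out to y -68 mm in front of the lever's stem when closed and stands up to z 215 mm when flipped. Friction keeps it where it is left; about 2 N at the tab moves it.
- catch_tab (a point): near the rounded end of the catch's steel thumb tab, 42 mm from the shaft, moving with it; the tab is 20 mm wide along the press's x (x -60 to -40 mm), 7 mm thick (12 at its end), 48 mm long from the shaft. Closed it leans 0.5 rad to the right (-y), flipped 1.05 rad to the left. Push it over with shut fingers, or pinch it along x.
- bottle: closed plain oil bottle, 69 mm in diameter, 269 mm tall, about 0.7 kg, standing just in front of the press in the lever's path. Its white cap (fixed to it) is about 31 mm wide and takes up the top 20 mm; below it the shoulder widens to the 68 mm body, reached at about z 225 mm. Origin at the centre of its underside, z up.
- label_roll: roll of labels, 67 mm in diameter, 45 mm tall, on the desk to the left of the press; leave alone. Origin at the centre of its underside.
- beaker: clear plastic beaker, 70 mm in diameter, 90 mm tall, behind the press on the right; leave alone. Origin at the centre of its underside.
- jar: sample jar, 64 mm in diameter, 94 mm tall, behind the press on the left; leave alone. Origin at the centre of its underside.
- lever_pivot (a point): the lever's pivot, at x 0, y -60, z 105 mm in the press frame; it turns about the press's y axis.
- catch_shaft (a point): the catch's shaft below the thumb tab, at x -50, y 0, z 145 mm in the press frame; it turns about the press's x axis. Its bearings (x -34 to -15 mm) reach z 152 mm.
- free_spot (a point): a point on the desk to the right in front, 64 mm from the desk's right edge; the desk around it is empty. Behind it, 100 mm away, is a fixed parts box 66 mm high. Elsewhere, beware of the filling machine's fixed stand: a rod and boom over the left of the desk at x 0.3 to 0.5 m, y 0.02 to 0.36 m, 0.26 to 0.42 m up.

How it is judged:
By the outcome, as a careful person would: the job done as asked, in the order asked, and still so for the second after the job is handed in, while the arm keeps its last pose, push and grip.
It also fails if it takes over 67 s, if anything falls off the work surface, if the arm or the gripper's body presses on something with over 40 N, if the wrist force passes 120 N, or if a joint passes its speed limit or range.

ROBOT

A 6-joint arm with a two-finger parallel gripper is mounted at the origin on a cart in front of the work surface, level with it; the furniture and walls round the work are solid. World frame = base frame: x ahead of the robot, y to its left, z up, the work surface at z = 0. Lengths are in m, angles in rad, forces in N, time in s.
With the tool pointing down it reaches from about 0.25 to 0.725 m from the base axis. Payload 4 kg.
Tool frame: the origin (TCP) lies midway between the tips of the shut fingers; the grasp point (between the pads) lies 19 mm behind it; z points along the fingers, y is the direction in which the jaws open and shut (so a half turn about z gives the same grasp; the last joint's range is limited). The gripper opens to 85 mm and grips with 20 to 120 N. Pads are 22 mm wide; open, the fingers measure 114 mm over their backs; the gripper's body (76 mm by 85 mm) begins 54 mm behind the grasp point. The pads swing forward as they close: fully open they stand 13 mm farther back than shut.
Start: joints at [1.281, 0.241, 0.005, 1.335, 0, 1.571], TCP at [0.143, 0.479, 0.231] pointing down, gripper open.
Joint ranges: [-2.72, 2.72], [-1.05, 1.87], [-1.09, 1.28], [-1.99, 2.15], [-1.42, 1.44], [-3.14, 3.14]. Speed limits (rad/s): [2.79, 2.79, 3.14, 3.14, 3.14, 3.14].

INTERFACE

Orientations are given as a unit quaternion [w, x, y, z].
In Python, from station import env, read_camera, models gives the robot as it stands.
- The arm moves only by the shell command python3 -m handwheel 'ROWS' [FORCE]. ROWS is JSON, a list of rows, each a list of 7 numbers: the shift along the tool's x, y, z in mm, then the turn, a rotation vector about the tool's x, y, z in degrees, then the closure, from 0 (fully open) to 1 (shut). In form: [[tx, ty, tz, ax, ay, az, gripper], ...]. A call has 1 to 10 rows; each row is the pose to reach, as a shift and turn from the pose measured when the call began, along the tool's axes at that moment; what a row does not reach only later rows make up. A row lasts 1/8 s, in which the tool goes at most 62.5 mm and 10.7 degrees, less where a joint would pass 70% of its speed; a pose out of reach is approached as far as the arm can. A call with a gripper value outside its range is refused whole. The fingers move at their own pace and stop on an object; FORCE is the grip in N (left out, the last holds). Time passes only in rows, so rows that repeat a pose let the fingers close. It gives the time, the measured TCP pose, the force and the opening at its end, in the units of the state.
- env.get_obs(): the state, without advancing time (a new reading comes with each control period).
- read_camera(name): name is "scene" or "top" or "wrist"; returns a dict with "pixels" (400x640x3 uint8, red, green, blue), "intrinsics" (3x3 intrinsics, pixels), "extrinsics" (4x4, takes a point from world to camera coordinates); the wrist camera has in their place "mount" (4x4, takes a point from camera to tool coordinates, whose origin is the TCP and whose axes are the flange's). Camera axes: x right, y up, looking along -z (the intrinsics and any distortion apply to the point x, -y, -z); pixel columns grow to the right and rows downward; lengths in m; the calibration is good to about 2 mm. A picture is of the moment at which its call begins: read the wrist's pose just before it. There is no depth.
- env.job_done(): hands the job in, once; it reports no verdict.
Trained networks look in a picture, given as the dict that the camera call returned (one of the last four; its "shot" number tells which), for a name from the list of things; names that differ only in an ending like _2 or _b are one class to them, and where a whole thing is asked for, a point or a joint stands for the part that bears it (a point fixed in the world has none). Each returns a list of dicts, best first, with "confidence" (0 to 1); they miss things now and then, are a little off and sometimes report something else, mostly with a low value. They report only what shows in the picture. A call takes as long as a camera call.
- models.recognise(picture, name): "uv" ([column, row] in pixels, amid what is visible of it).
- models.landmark_of(picture, name): "uv" ([column, row] in pixels: a listed point, or the origin of a listed thing).
The state is a dict: "clock": time; "joint_pos": joint angles; "joint_vel": joint speeds; "tau": joint torques, N m; "position": TCP position; "orientation": TCP orientation; "force": force on the tool from outside, world axes, zero at the start; "ft_torque": the same for the moment, N m; "finger_gap": opening from 0.0 (shut) to 1.0 (fully open).
Only numpy, scipy, OpenCV 4.12 (cv2) and the standard library are available. Lean on these libraries where they do the work, as an engineer would, in place of code of your own. Each camera call takes 0.05 s, during which the arm holds its last target. There are 200 camera calls.

## Working session

There is one attempt and no reset: what is moved stays moved. The work goes in short steps, Python scripts to look and compute and a shell command to move; the robot and the scene stay as the last step left them, time stands still between calls to the robot, and variables do not carry over. Pictures are saved under pics/ and viewed, about 8 in all and at most 12, crops included, and the job is handed in when it is done.

```bash
mkdir -p pics; ls; cat > h.py <<'E'
import numpy as np, cv2
from scipy.spatial.transform import Rotation as R
from station import env, read_camera, models
def RT(o): 
    q=o["orientation"]; return R.from_quat([q[1],q[2],q[3],q[0]]).as_matrix(), np.array(o["position"])
def shot(n):
    o=env.get_obs(); p=read_camera(n); 
    if n=="wrist":
        r,t=RT(o); T=np.eye(4);T[:3,:3]=r;T[:3,3]=t
        p["E"]=np.linalg.inv(T@np.array(p["mount"]))
    else: p["E"]=np.array(p["extrinsics"])
    p["K"]=np.array(p["intrinsics"]); return p
def ray(p,uv):
    d=np.linalg.inv(p["K"])@[uv[0],uv[1],1]; d=np.array([d[0],-d[1],-d[2]])
    C=np.linalg.inv(p["E"]); v=C[:3,:3]@d; return C[:3,3], v/np.linalg.norm(v)
def proj(p,X):
    c=p["E"]@np.append(X,1); u=p["K"]@[c[0],-c[1],-c[2]]; return u[:2]/u[2]
def tri(obs):
    A=np.zeros((3,3));b=np.zeros(3)
    for c,v in obs: M=np.eye(3)-np.outer(v,v);A+=M;b+=M@c
    X=np.linalg.solve(A,b); return X,[round(1e3*np.linalg.norm((np.eye(3)-np.outer(v,v))@(X-c)),1) for c,v in obs]
def onz(p,uv,z):
    c,v=ray(p,uv); return c+v*(z-c[2])/v[2]
def save(p,f): cv2.imwrite("pics/"+f,np.ascontiguousarray(p["pixels"][...,::-1]))
def rel(X,rotw=None):
    "world target TCP -> tool shift mm"
    r,t=RT(env.get_obs()); return np.round(1e3*r.T@(np.array(X)-t),1)
E
cat > s1.py <<'E'
from h import *
P={n:shot(n) for n in("scene","top")}
for n in P: save(P[n],n+"1.png"); print(n,list(P[n].keys()))
for k in["press","lever_grip","lever_pivot","catch_tab","catch_shaft","bottle","label_roll","beaker","jar","free_spot"]:
    o=[]
    for n in P:
        l=models.landmark_of(P[n],k)
        if l: print(k,n,[(np.round(a["uv"]),round(a["confidence"],2)) for a in l[:2]]); o.append(ray(P[n],l[0]["uv"]))
    if len(o)==2: print("   ",*[np.round(a,4) for a in tri(o)])
o=env.get_obs();print(o["clock"],o["force"],RT(o))
E
python3 s1.py
```

```text
pics
scene ['pixels', 'intrinsics', 'extrinsics', 'shot', 'E', 'K']
top ['pixels', 'intrinsics', 'extrinsics', 'shot', 'E', 'K']
press top [(array([327., 212.]), 0.85), (array([232., 139.]), 0.23)]
lever_grip scene [(array([344., 192.]), 0.91)]
lever_grip top [(array([355., 179.]), 0.77)]
    [ 0.6201 -0.172   0.232 ] [1.5 1.5]
lever_pivot scene [(array([333., 252.]), 0.96)]
catch_tab top [(array([351., 223.]), 0.59)]
catch_shaft scene [(array([301., 239.]), 0.95)]
catch_shaft top [(array([339., 222.]), 0.72)]
    [ 0.5249 -0.1436  0.1384] [2.3 2.3]
bottle scene [(array([312., 324.]), 0.95)]
bottle top [(array([370., 242.]), 0.65)]
    [ 0.4768 -0.2439  0.002 ] [0.9 0.9]
label_roll scene [(array([243., 229.]), 0.98)]
label_roll top [(array([238., 215.]), 0.88)]
    [ 0.5425  0.146  -0.004 ] [4.2 4.2]
beaker scene [(array([406., 269.]), 0.92)]
beaker top [(array([375., 143.]), 0.77)]
    [ 7.691e-01 -2.531e-01 -2.000e-04] [9.2 9.2]
jar scene [(array([307., 196.]), 0.9)]
jar top [(array([231., 136.]), 0.67), (array([350., 221.]), 0.17)]
    [0.7849 0.1756 0.0008] [0.1 0.1]
free_spot scene [(array([307., 364.]), 0.89)]
free_spot top [(array([396., 267.]), 0.77)]
    [ 0.4075 -0.3189  0.0108] [0.8 0.8]
1.1 [0.10849215 0.52667221 0.14224321] (array([[-9.58298915e-01,  2.85767720e-01, -2.82911615e-05],
       [ 2.85767720e-01,  9.58298914e-01, -2.50265198e-05],
       [ 1.99596179e-05, -3.20675874e-05, -9.99999999e-01]]), array([0.14287355, 0.47915326, 0.23128859]))
```

```bash
python3 - <<'E'
import cv2,numpy as np
a=cv2.imread("pics/scene1.png");b=cv2.imread("pics/top1.png")
x=np.vstack([cv2.resize(a[120:400,180:480],(0,0),fx=1.06*1.6,fy=1.06*1.6)[:, :508]]);
y=cv2.resize(b[100:320,200:440],(0,0),fx=1.3,fy=1.3)
h=max(x.shape[0],y.shape[0]);c=np.zeros((h,x.shape[1]+y.shape[1],3),np.uint8);c[:x.shape[0],:x.shape[1]]=x;c[:y.shape[0],x.shape[1]:]=y
c=cv2.resize(c,(800,int(h*800/c.shape[1])));cv2.imwrite("pics/c1.png",c);print(c.shape)
E
```

```text
(463, 800, 3)
```

View pics/c1.png

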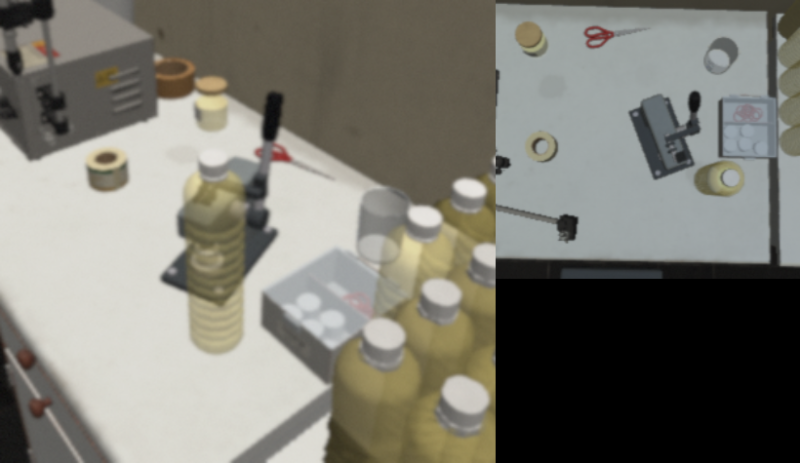

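View pics/scene1.png

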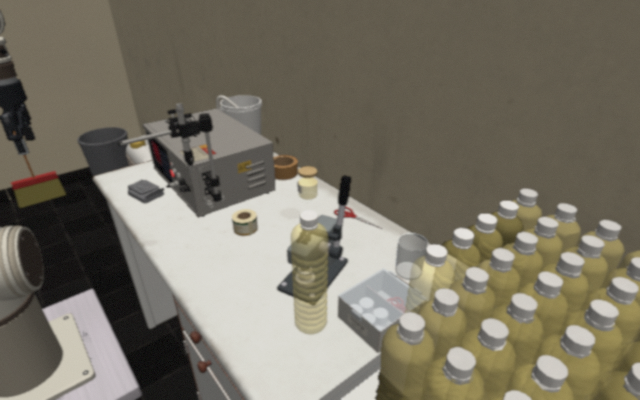

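The bottle stands right in front of the press, lever at rest behind it, and the parts box lies to its right. Next I fit the press pose from the landmarks and triangulate the bottle cap (scene pixel about 309,217; top about 386,240).

```bash
cat > s2.py <<'E'
from h import *
from scipy.optimize import least_squares
P={n:shot(n) for n in("scene","top")}
def pts(c):
    a=c-0.5
    return {"press":[0,0,0],"lever_grip":[.14*np.sin(.25),-.06,.105+.14*np.cos(.25)],"lever_pivot":[0,-.06,.105],"catch_shaft":[-.05,0,.145],"catch_tab":[-.05,.042*np.sin(a),.145+.042*np.cos(a)]}
ob=[]
for n in P:
    for k in pts(0):
        l=models.landmark_of(P[n],k)
        if l and l[0]["confidence"]>.4: ob.append((n,k,l[0]["uv"]))
def W(q,X): c,s=np.cos(q[2]),np.sin(q[2]); return np.array([q[0]+c*X[0]-s*X[1],q[1]+s*X[0]+c*X[1],X[2]])
f=lambda q:np.concatenate([proj(P[n],W(q,pts(.07)[k]))-uv for n,k,uv in ob])
s=least_squares(f,[.58,-.14,.3],loss="soft_l1",f_scale=2)
print("press",np.round(s.x,4)); 
for o,r in zip(ob,f(s.x).reshape(-1,2)): print(o[:2],np.round(r,1))
np.save("press.npy",s.x)
print("cap top",*tri([ray(P["scene"],(308.7,216)),ray(P["top"],(385.6,240.3))]))
o=[]
for n in P:
  l=models.landmark_of(P[n],"bottle"); o.append(ray(P[n],l[0]["uv"]))
print("bottle",*tri(o)); 
for n,v in(("top",[.4775,-.244,.269]),("scene",[.4775,-.244,.269])): print(n,proj(P[n],np.array(v)))
E
python3 s2.py
```

```text
press [ 0.5628 -0.1311  0.3894]
('scene', 'lever_grip') [0.1 1.3]
('scene', 'lever_pivot') [-0.9 -1.1]
('scene', 'catch_shaft') [ 0.6 -5.9]
('top', 'press') [-3.6  1.7]
('top', 'lever_grip') [ 2.6 -0.7]
('top', 'lever_pivot') [-1.1 -0.1]
('top', 'catch_shaft') [0.5 1.2]
('top', 'catch_tab') [ 1.9 -0.5]
cap top [ 0.47690213 -0.23805997  0.26519353] [np.float64(0.0), np.float64(0.0)]
bottle [ 0.47157248 -0.24145676  0.00810067] [np.float64(0.5), np.float64(0.5)]
top [388.58243904 240.07360013]
scene [311.08296372 215.51236638]
```

```bash
cat > wp.py <<'E'
import sys,json
from h import *
o=env.get_obs(); r,t=RT(o); print(np.round(t,4),"force",np.round(o["force"],2),"gap",o["finger_gap"],"t",o["clock"],"j",np.round(o["joint_pos"],2),"yawY",np.degrees(np.arctan2(r[1,1],r[0,1])).round(1),"tz",np.round(r[:,2],3))
p=np.load("press.npy");c,s=np.cos(p[2]),np.sin(p[2]);Rp=np.array([[c,-s,0],[s,c,0],[0,0,1]]);p0=np.array([p[0],p[1],0])
print("press frame",np.round(1e3*Rp.T@(t-p0),1),"pressY deg",np.degrees(p[2])+90)
a=sys.argv[1:]
if a:
  for w in json.loads(a[1]):
    X=np.array(w) if a[0]=="w" else p0+Rp@(np.array(w)/1e3)
    print(w,np.round(X,3),"->",np.round(1e3*r.T@(X-t)))
E
python3 wp.py w "[[0.12,0.40,0.28],[0.09,0.33,0.31],[0.08,0.26,0.32],[0.14,0.21,0.32],[0.19,0.16,0.32],[0.23,0.11,0.32],[0.245,0.05,0.32],[0.25,-0.02,0.32],[0.26,-0.08,0.32],[0.29,-0.14,0.32],[0.35,-0.19,0.32],[0.41,-0.22,0.32]]"
```

```text
[0.1429 0.4791 0.2313] force [1.03 0.18 0.45] gap 1.0014326274403456 t 1.8 j [1.28 0.24 0.   1.34 0.   1.57] yawY 73.4 tz [-0. -0. -1.]
press frame [-156.8  723.9  231.3] pressY deg 112.3092140725141
[0.12, 0.4, 0.28] [0.12 0.4  0.28] -> [ -1. -82. -49.]
[0.09, 0.33, 0.31] [0.09 0.33 0.31] -> [   8. -158.  -79.]
[0.08, 0.26, 0.32] [0.08 0.26 0.32] -> [  -2. -228.  -89.]
[0.14, 0.21, 0.32] [0.14 0.21 0.32] -> [ -74. -259.  -89.]
[0.19, 0.16, 0.32] [0.19 0.16 0.32] -> [-136. -292.  -89.]
[0.23, 0.11, 0.32] [0.23 0.11 0.32] -> [-189. -329.  -89.]
[0.245, 0.05, 0.32] [0.245 0.05  0.32 ] -> [-220. -382.  -89.]
[0.25, -0.02, 0.32] [ 0.25 -0.02  0.32] -> [-245. -448.  -89.]
[0.26, -0.08, 0.32] [ 0.26 -0.08  0.32] -> [-272. -502.  -89.]
[0.29, -0.14, 0.32] [ 0.29 -0.14  0.32] -> [-318. -551.  -89.]
[0.35, -0.19, 0.32] [ 0.35 -0.19  0.32] -> [-390. -582.  -89.]
[0.41, -0.22, 0.32] [ 0.41 -0.22  0.32] -> [-456. -594.  -89.]
```

```bash
python3 -m handwheel '[[0,-45,-25,0,0,-2,0],[0,-85,-49,0,0,-4,0],[5,-135,-70,0,0,-8,0],[5,-180,-85,0,0,-12,0],[-2,-225,-89,0,0,-16,0],[-40,-245,-89,0,0,-20,0],[-80,-263,-89,0,0,-25,0],[-120,-284,-89,0,0,-29,0],[-160,-310,-89,0,0,-34,0],[-180,-325,-89,0,0,-39,0]]'; python3 wp.py w "[[0.245,0.05,0.32],[0.25,-0.02,0.32],[0.265,-0.08,0.32],[0.29,-0.14,0.32],[0.35,-0.19,0.32],[0.41,-0.22,0.32]]"
```

```text
clock: 3.05
position: [0.2234, 0.1148, 0.3205]
orientation: [0.001, -0.194, 0.981, 0.0]
force: [0.2, 0.7, 0.5]
finger_gap: 0.996
[0.2234 0.1148 0.3205] force [0.21 0.69 0.5 ] gap 0.9962464975844046 t 3.05 j [ 0.47 -0.29 -0.28  1.58 -0.    0.08] yawY 112.4 tz [ 0.001  0.    -1.   ]
press frame [-220.7  356.3  320.5] pressY deg 112.3092140725141
[0.245, 0.05, 0.32] [0.245 0.05  0.32 ] -> [  5. -68.   1.]
[0.25, -0.02, 0.32] [ 0.25 -0.02  0.32] -> [  27. -135.    0.]
[0.265, -0.08, 0.32] [ 0.265 -0.08   0.32 ] -> [  36. -196.    0.]
[0.29, -0.14, 0.32] [ 0.29 -0.14  0.32] -> [  35. -261.    1.]
[0.35, -0.19, 0.32] [ 0.35 -0.19  0.32] -> [  -1. -330.    1.]
[0.41, -0.22, 0.32] [ 0.41 -0.22  0.32] -> [ -45. -381.    1.]
```

```bash
python3 -m handwheel '[[5,-55,0,0,0,0,0],[20,-110,0,0,0,0,0],[30,-160,0,0,0,0,0],[36,-210,0,0,0,0,0],[30,-260,0,0,0,0,0],[15,-300,0,0,0,0,0],[-5,-340,0,0,0,0,0],[-25,-365,0,0,0,0,0],[-45,-380,0,0,0,0,0],[-45,-380,0,0,0,0,0]]'; python3 - <<'E'
from h import *
p=shot("wrist"); save(p,"w1.png"); o=env.get_obs(); print(o["position"])
for k in("bottle","free_spot","catch_tab","catch_shaft","lever_grip"):
    print(k,[(np.round(a["uv"]),round(a["confidence"],2)) for a in models.landmark_of(p,k)[:2]])
print("pred cap",proj(p,np.array([.477,-.241,.269])))
l=models.landmark_of(p,"bottle")
if l: print(onz(p,l[0]["uv"],0))
E
```

```text
clock: 4.3
position: [0.4107, -0.2198, 0.3198]
orientation: [0.0, -0.194, 0.981, 0.0]
force: [-0.6, 0.3, 0.1]
finger_gap: 1.002
[ 0.40973984 -0.21937564  0.32010516]
bottle [(array([284., 188.]), 0.67)]
free_spot [(array([250., 132.]), 0.57)]
catch_tab [(array([324., 302.]), 0.72)]
catch_shaft [(array([334., 283.]), 0.79)]
lever_grip [(array([249., 130.]), 0.52)]
pred cap [252.18306672 292.27933565]
[ 4.73497182e-01 -2.45462188e-01  5.55111512e-17]
```

View pics/w1.png

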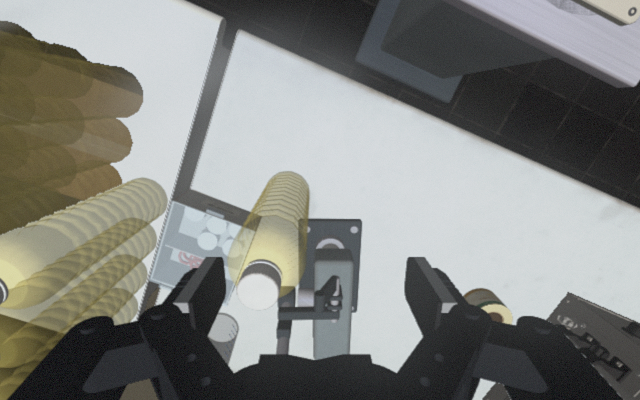

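The wrist view shows the white cap top at about (259,291), within 7 px of the prediction. The press tab is at about (334,285).

```bash
python3 - <<'E'
from h import *
p=shot("wrist")
X=onz(p,(259,291),.269);print("cap",X)
import subprocess,json
subprocess.run(["python3","wp.py","w",json.dumps([[float(X[0]),float(X[1]),.32],[.477,-.241,.32],[float(X[0]),float(X[1]),.247]])])
q=np.load("press.npy");c,s=np.cos(q[2]),np.sin(q[2])
for k in([-50,0,145],[-50,-18,182],[35,-60,240]):
  k=np.array(k)/1e3;print(proj(p,np.array([q[0]+c*k[0]-s*k[1],q[1]+s*k[0]+c*k[1],k[2]])))
E
```

```text
[ 0.4094 -0.2192  0.3211] force [ 0.28  0.72 -0.19] gap 1.003298113952064 t 4.7 j [-0.49  0.15  0.12  1.54  0.   -0.88] yawY 112.4 tz [ 0.002 -0.    -1.   ]
press frame [-175.4  -23.3  321.1] pressY deg 112.3092140725141
[0.47376396047716296, -0.2361657752297239, 0.32] [ 0.474 -0.236  0.32 ] -> [-53. -40.   1.]
[0.477, -0.241, 0.32] [ 0.477 -0.241  0.32 ] -> [-54. -46.   1.]
[0.47376396047716296, -0.2361657752297239, 0.247] [ 0.474 -0.236  0.247] -> [-53. -40.  74.]
cap [ 0.47376396 -0.23616578  0.269     ]
[334.13008248 282.75082062]
[319.2892817  302.05787573]
[276.404262   413.43383927]
```

```bash
python3 -m handwheel '[[-27,-21,0,0,0,0,0],[-53,-42,0,0,0,0,0],[-53,-42,0,0,0,0,0],[-53,-42,35,0,0,0,0],[-53,-42,60,0,0,0,0],[-53,-42,73,0,0,0,0],[-53,-42,73,0,0,0,0.3],[-53,-42,73,0,0,0,0.5],[-53,-42,73,0,0,0,1],[-53,-42,73,0,0,0,1]]' 70; python3 -m handwheel '[[0,0,0,0,0,0,1],[0,0,0,0,0,0,1],[0,0,0,0,0,0,1]]'; python3 wp.py
```

```text
clock: 5.95
position: [0.4756, -0.2385, 0.2501]
orientation: [0.002, -0.194, 0.981, -0.002]
force: [0.3, -0.0, 4.9]
finger_gap: 0.364
clock: 6.32
position: [0.4756, -0.2385, 0.2501]
orientation: [0.002, -0.194, 0.981, -0.002]
force: [-0.0, 0.6, 1.3]
finger_gap: 0.37
[ 0.4756 -0.2385  0.2501] force [-0.03  0.6   1.3 ] gap 0.3695401385804262 t 6.325 j [-0.47  0.29  0.12  1.4   0.   -0.86] yawY 112.4 tz [ 0.006 -0.002 -1.   ]
press frame [-121.4  -66.3  250.1] pressY deg 112.3092140725141
```

```bash
python3 -m handwheel '[[0,0,-15,0,0,0,1],[0,0,-30,0,0,0,1],[0,0,-50,0,0,0,1],[0,0,-50,0,0,0,1],[0,0,-50,0,0,0,1]]'; python3 wp.py w "[[0.45,-0.24,0.3],[0.4075,-0.255,0.3],[0.4075,-0.319,0.3],[0.4075,-0.319,0.254],[0.4075,-0.319,0.250]]"; python3 - <<'E'
from h import *
o=[]
for n in("scene","top"):
  p=shot(n); l=models.landmark_of(p,"free_spot"); o.append(ray(p,l[0]["uv"])); print(onz(p,l[0]["uv"],0)); save(p,n+"2.png")
print(tri(o))
E
```

```text
clock: 6.95
position: [0.4752, -0.2383, 0.2996]
orientation: [0.002, -0.194, 0.981, -0.001]
force: [0.7, 0.6, -5.8]
finger_gap: 0.366
[ 0.4752 -0.2383  0.2996] force [ 0.68  0.64 -5.77] gap 0.3655166128540667 t 6.95 j [-0.47  0.28  0.24  1.52  0.   -0.86] yawY 112.4 tz [ 0.005 -0.002 -1.   ]
press frame [-121.7  -65.9  299.6] pressY deg 112.3092140725141
[0.45, -0.24, 0.3] [ 0.45 -0.24  0.3 ] -> [24.  8. -1.]
[0.4075, -0.255, 0.3] [ 0.408 -0.255  0.3  ] -> [69. 10. -1.]
[0.4075, -0.319, 0.3] [ 0.408 -0.319  0.3  ] -> [ 93. -49.  -1.]
[0.4075, -0.319, 0.254] [ 0.408 -0.319  0.254] -> [ 94. -49.  45.]
[0.4075, -0.319, 0.25] [ 0.408 -0.319  0.25 ] -> [ 94. -49.  49.]
[ 4.10985807e-01 -3.18300499e-01 -1.11022302e-16]
[ 0.40809373 -0.31626422  0.        ]
(array([ 4.09581519e-01, -3.17268611e-01, -3.74041416e-04]), [np.float64(1.8), np.float64(1.8)])
```

View pics/scene2.png

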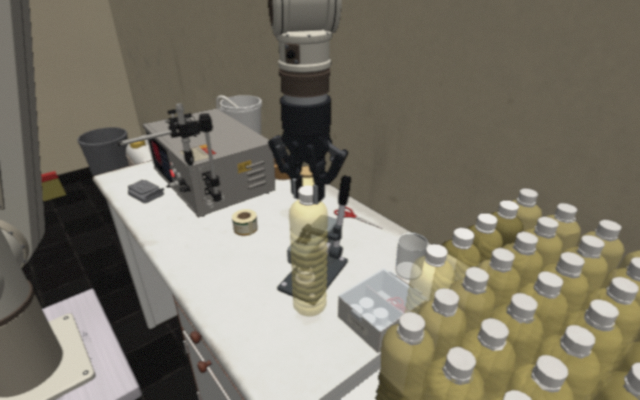

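The bottle hangs upright from the gripper (cap at 308,192; base at 309,305). I move it to the free spot.

```bash
python3 -m handwheel '[[20,5,0,0,0,0,1],[45,9,0,0,0,0,1],[70,8,0,0,0,0,1],[80,-15,0,0,0,0,1],[90,-38,0,0,0,0,1],[93,-48,0,0,0,0,1],[93,-48,15,0,0,0,1],[93,-48,30,0,0,0,1],[93,-48,42,0,0,0,1],[93,-48,45,0,0,0,1]]'; python3 -m handwheel '[[0,0,2,0,0,0,1],[0,0,3.5,0,0,0,1],[0,0,3.5,0,0,0,1]]'; python3 wp.py
```

```text
clock: 8.4
position: [0.407, -0.3174, 0.2529]
orientation: [0.001, -0.194, 0.981, -0.0]
force: [0.6, -0.1, -5.4]
finger_gap: 0.365
clock: 8.78
position: [0.4073, -0.3175, 0.2504]
orientation: [0.002, -0.194, 0.981, -0.001]
force: [-0.4, -0.2, -2.2]
finger_gap: 0.368
[ 0.4073 -0.3175  0.2504] force [-0.41 -0.2  -2.24] gap 0.367698439773534 t 8.775 j [-0.66  0.26  0.09  1.39  0.   -1.05] yawY 112.4 tz [ 0.003 -0.001 -1.   ]
press frame [-214.6 -113.4  250.4] pressY deg 112.3092140725141
```

```bash
python3 -m handwheel '[[0,0,1,0,0,0,1],[0,0,1,0,0,0,0.5],[0,0,1,0,0,0,0],[0,0,1,0,0,0,0],[0,0,-20,0,0,0,0],[0,0,-55,0,0,0,0],[0,0,-70,0,0,0,0],[0,0,-70,0,0,0,0]]'; python3 -m handwheel '[[-30,20,0,0,0,0,0.5],[-60,45,0,0,0,0,1],[-80,65,0,0,0,0,1],[-95,78,0,0,0,0,1],[-95,78,0,0,0,0,1],[-95,78,0,0,0,0,1]]'; cat > s3.py <<'E'
from h import *
import sys
from scipy.optimize import least_squares
P={n:shot(n) for n in("scene","top","wrist")}
for n in P: save(P[n],n+sys.argv[1]+".png")
def pts(c):
    a=c-0.5
    return {"press":[0,0,0],"lever_grip":[.14*np.sin(.25),-.06,.105+.14*np.cos(.25)],"lever_pivot":[0,-.06,.105],"catch_shaft":[-.05,0,.145],"catch_tab":[-.05,.042*np.sin(a),.145+.042*np.cos(a)]}
ob=[];T={}
for n in P:
    for k in pts(0):
        l=models.landmark_of(P[n],k)
        if l and l[0]["confidence"]>.4: ob.append((n,k,l[0]["uv"]));T.setdefault(k,[]).append(ray(P[n],l[0]["uv"]))
def W(q,X): c,s=np.cos(q[2]),np.sin(q[2]); return np.array([q[0]+c*X[0]-s*X[1],q[1]+s*X[0]+c*X[1],X[2]])
w={"wrist":.6,"scene":1,"top":1}
f=lambda q:np.concatenate([w[n]*(proj(P[n],W(q,pts(q[3])[k]))-uv) for n,k,uv in ob])
s=least_squares(f,[.563,-.131,.389,.07],loss="soft_l1",f_scale=2)
print("press",np.round(s.x,4)); 
for o,r in zip(ob,f(s.x).reshape(-1,2)): print(o[:2],np.round(r,1))
if len(sys.argv)>2: np.save("press.npy",s.x)
q=s.x;c,sn=np.cos(q[2]),np.sin(q[2])
for k in T:
  if len(T[k])>1:
    X,e=tri(T[k]); d=X-[q[0],q[1],0]; print(k,"world",np.round(X,3),e,"press mm",np.round(1e3*np.array([c*d[0]+sn*d[1],-sn*d[0]+c*d[1],d[2]])))
l=[models.landmark_of(P[n],"bottle") for n in("scene","top")]
if all(l): print("bottle",*tri([ray(P[n],a[0]["uv"]) for n,a in zip(("scene","top"),l)]))
E
python3 s3.py 3 save; python3 wp.py
```

```text
clock: 9.78
position: [0.4078, -0.318, 0.3217]
orientation: [0.003, -0.194, 0.981, -0.002]
force: [-0.1, -0.5, -0.5]
finger_gap: 1.002
clock: 10.52
position: [0.4654, -0.2099, 0.3211]
orientation: [0.002, -0.194, 0.981, -0.002]
force: [-0.1, 0.0, 0.1]
finger_gap: 0.004
press [ 0.5636 -0.1324  0.3469  0.1025]
('scene', 'lever_grip') [ 0.7 -1.7]
('scene', 'lever_pivot') [-0.6 -1.2]
('scene', 'catch_shaft') [ 0.6 -1.7]
('scene', 'catch_tab') [ 0.6 -0.1]
('top', 'press') [1.2 0.6]
('top', 'lever_grip') [0.1 0.4]
('top', 'lever_pivot') [1.5 0.5]
('top', 'catch_shaft') [3.2 2.9]
('top', 'catch_tab') [0.9 1.1]
('wrist', 'press') [0.4 0.5]
('wrist', 'lever_pivot') [ 1.1 -0.8]
('wrist', 'catch_shaft') [0.6 1.1]
('wrist', 'catch_tab') [0.3 1.4]
lever_grip world [ 0.617 -0.177  0.237] [np.float64(1.4), np.float64(1.4)] press mm [ 35. -60. 237.]
lever_pivot world [ 0.587 -0.188  0.1  ] [np.float64(0.4), np.float64(2.7), np.float64(3.0)] press mm [  4. -60. 100.]
catch_shaft world [ 0.522 -0.144  0.132] [np.float64(3.0), np.float64(3.1), np.float64(4.5)] press mm [-43.   4. 132.]
catch_tab world [ 0.523 -0.163  0.181] [np.float64(1.7), np.float64(2.0), np.float64(2.6)] press mm [-49. -15. 181.]
press world [ 0.567 -0.13  -0.014] [np.float64(0.9), np.float64(0.9)] press mm [  4.   1. -14.]
[ 0.4658 -0.2096  0.3218] force [-0.94 -0.17 -0.43] gap 0.004767365730936377 t 11.525 j [-0.42  0.24  0.24  1.56  0.   -0.81] yawY 112.4 tz [ 0.006 -0.003 -1.   ]
press frame [-118.2  -39.4  321.8] pressY deg 109.87636843832772
```

```bash
python3 - <<'E'
import cv2,numpy as np
a=cv2.imread("pics/scene3.png")[140:380,220:420];b=cv2.imread("pics/wrist3.png")[150:400,160:480]
b=cv2.resize(b,(480,375));a=cv2.resize(a,(312,375));cv2.imwrite("pics/c3.png",np.hstack([a,b]))
E
```

```text
(no output)
```

View pics/c3.png

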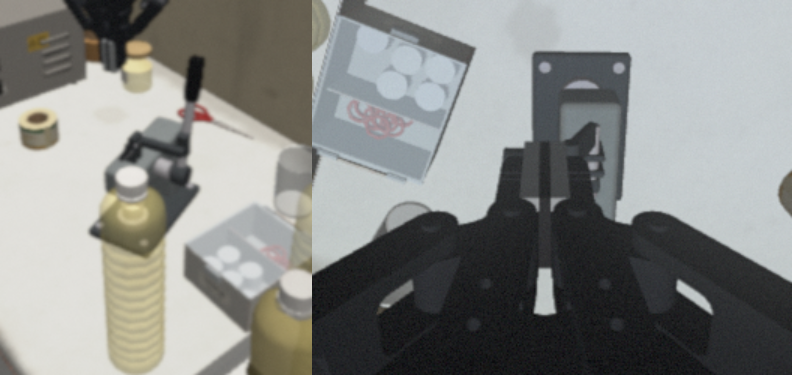

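The bottle stands upright at the free spot (left, cap 130,183). The catch tab sits right of the fingers, at (590,140) in the wrist crop. The fit gives catch 0.10 and tab at (-49,-15,181), matching the listed sizes. Now I approach to the right of the tab.

```bash
python3 wp.py p "[[-50,-58,322],[-50,-58,164]]"; python3 -m handwheel '[[-20,-8,0,0,0,1,1],[-45,-14,0,0,0,2.4,1],[-68,-21,0,0,0,2.4,1],[-68,-21,0,0,0,2.4,1],[-68,-21,0,0,0,2.4,1]]'; python3 wp.py p "[[-50,-58,200],[-50,-58,164],[-50,-30,164],[-50,15,164]]"
```

```text
[ 0.4658 -0.2096  0.3218] force [-0.94 -0.17 -0.43] gap 0.004767365730936377 t 11.525 j [-0.42  0.24  0.24  1.56  0.   -0.81] yawY 112.4 tz [ 0.006 -0.003 -1.   ]
press frame [-118.2  -39.4  321.8] pressY deg 109.87636843832772
[-50, -58, 322] [ 0.536 -0.204  0.322] -> [-67. -22.   0.]
[-50, -58, 164] [ 0.536 -0.204  0.164] -> [-67. -21. 158.]
clock: 12.15
position: [0.5361, -0.2031, 0.322]
orientation: [0.002, -0.174, 0.985, -0.002]
force: [0.5, -0.9, 0.3]
finger_gap: 0.004
[ 0.5361 -0.2031  0.322 ] force [ 0.48 -0.89  0.33] gap 0.004154725303746973 t 12.15 j [-0.36  0.37  0.42  1.61 -0.   -0.71] yawY 110.0 tz [ 0.005 -0.003 -1.   ]
press frame [-49.9 -57.1 322. ] pressY deg 109.87636843832772
[-50, -58, 200] [ 0.536 -0.204  0.2  ] -> [  1.  -0. 122.]
[-50, -58, 164] [ 0.536 -0.204  0.164] -> [  1.  -0. 158.]
[-50, -30, 164] [ 0.527 -0.178  0.164] -> [  1.  28. 158.]
[-50, 15, 164] [ 0.511 -0.135  0.164] -> [  1.  73. 158.]
```

```bash
python3 -m handwheel '[[0,0,50,0,0,0,1],[0,0,100,0,0,0,1],[0,0,135,0,0,0,1],[0,0,158,0,0,0,1],[0,0,158,0,0,0,1]]'; python3 wp.py;  python3 -m handwheel '[[0,10,0,0,0,0,1],[0,18,0,0,0,0,1],[0,26,0,0,0,0,1],[0,32,0,0,0,0,1],[0,38,0,0,0,0,1],[0,44,0,0,0,0,1]]'; python3 wp.py
```

```text
clock: 12.78
position: [0.5347, -0.2031, 0.1625]
orientation: [0.0, -0.174, 0.985, -0.001]
force: [0.0, 0.1, -0.2]
finger_gap: 0.002
[ 0.5347 -0.2031  0.1625] force [ 0.04  0.13 -0.23] gap 0.002125950132779796 t 12.775 j [-0.36  0.42  0.07  1.23 -0.   -0.71] yawY 110.0 tz [ 0.001 -0.001 -1.   ]
press frame [-51.3 -56.7 162.5] pressY deg 109.87636843832772
clock: 13.52
position: [0.5194, -0.1612, 0.1623]
orientation: [0.0, -0.174, 0.985, -0.0]
force: [0.3, -2.7, 1.1]
finger_gap: -0.001
[ 0.5194 -0.1612  0.1623] force [ 0.33 -2.73  1.07] gap -0.001036494860279684 t 13.525 j [-0.3   0.36 -0.01  1.2  -0.   -0.65] yawY 110.0 tz [ 0.001 -0.001 -1.   ]
press frame [-51.3 -12.1 162.3] pressY deg 109.87636843832772
```

```bash
python3 -m handwheel '[[0,5,0,0,0,0,1],[0,10,0,0,0,0,1],[0,15,0,0,0,0,1],[0,20,0,0,0,0,1],[0,24,0,0,0,0,1]]'; python3 -m handwheel '[[0,3,0,0,0,0,1],[0,6,0,0,0,0,1],[0,6,0,0,0,0,1]]'; python3 wp.py;python3 - <<'E'
from h import *
q=np.load("press.npy");c,s=np.cos(q[2]),np.sin(q[2])
o=[]
for n in("scene","top","wrist"):
  p=shot(n); l=models.landmark_of(p,"catch_tab");print(n,l[:1]);save(p,n+"4.png")
  if l and l[0]["confidence"]>.4:
    o.append(ray(p,l[0]["uv"]))
if len(o)>1:
  X,e=tri(o);d=X-[q[0],q[1],0];print(e,c*d[0]+s*d[1],-s*d[0]+c*d[1],d[2])
E
```

```text
clock: 14.15
position: [0.5112, -0.1383, 0.1625]
orientation: [0.0, -0.174, 0.985, -0.0]
force: [1.0, -2.4, 0.5]
finger_gap: -0.0
clock: 14.52
position: [0.5096, -0.1332, 0.1631]
orientation: [0.001, -0.174, 0.985, -0.001]
force: [1.6, -4.7, 3.0]
finger_gap: 0.0
[ 0.5096 -0.1332  0.1631] force [ 1.59 -4.66  2.97] gap 0.000394278965478624 t 14.525 j [-0.25  0.33 -0.05  1.18 -0.   -0.6 ] yawY 110.0 tz [ 0.002 -0.002 -1.   ]
press frame [-51.1  17.6 163.1] pressY deg 109.87636843832772
scene [{'uv': [282.6, 224.8], 'confidence': 0.63}]
top []
wrist [{'uv': [351.1, 260.8], 'confidence': 0.91}]
[np.float64(0.2), np.float64(0.2)] -0.05590495763901266 0.03540771097287069 0.17213591817915333
```

```bash
python3 -m handwheel '[[0,2,0,0,0,0,1],[0,4,0,0,0,0,1],[0,4,0,0,0,0,1]]'; python3 -m handwheel '[[0,2,0,0,0,0,1],[0,4,0,0,0,0,1],[0,4,0,0,0,0,1]]'; python3 wp.py
```

```text
clock: 15.2
position: [0.5094, -0.1312, 0.1639]
orientation: [0.002, -0.173, 0.985, -0.003]
force: [2.0, -8.2, 3.2]
finger_gap: -0.002
clock: 15.58
position: [0.5092, -0.1294, 0.1649]
orientation: [0.003, -0.172, 0.985, -0.005]
force: [1.8, -7.3, 4.3]
finger_gap: -0.002
[ 0.5092 -0.1294  0.1649] force [ 1.79 -7.34  4.29] gap -0.001931404217931343 t 15.575 j [-0.24  0.32 -0.06  1.18 -0.01 -0.59] yawY 109.9 tz [ 0.008 -0.01  -1.   ]
press frame [-50.2  21.3 164.9] pressY deg 109.87636843832772
```

```bash
python3 -m handwheel '[[0,2,3,0,0,0,1],[0,3,6,0,0,0,1],[0,3,6,0,0,0,1]]'; python3 wp.py; python3 -m handwheel '[[0,0,-30,0,0,0,1],[0,-20,-80,0,0,0,1],[0,-50,-120,0,0,0,1],[20,-60,-130,0,0,0,1],[40,-60,-135,0,0,0,1],[40,-60,-135,0,0,0,1]]';python3 s3.py 5; python3 - <<'E'
import cv2,numpy as np
a=cv2.imread("pics/scene5.png")[140:300,250:390];b=cv2.imread("pics/wrist5.png")[150:400,160:480]
b=cv2.resize(b,(440,344));a=cv2.resize(a,(301,344));cv2.imwrite("pics/c5.png",np.hstack([a,b]))
E
```

```text
clock: 15.95
position: [0.5093, -0.1293, 0.1637]
orientation: [0.005, -0.172, 0.985, -0.009]
force: [-6.0, -7.2, 24.6]
finger_gap: -0.001
[ 0.5093 -0.1293  0.1637] force [-6.04 -7.21 24.63] gap -0.0009080991688991551 t 15.95 j [-0.24  0.32 -0.07  1.17 -0.01 -0.59] yawY 109.8 tz [ 0.013 -0.016 -1.   ]
press frame [-50.1  21.3 163.7] pressY deg 109.87636843832772
clock: 16.7
position: [0.4875, -0.1966, 0.2987]
orientation: [0.004, -0.171, 0.985, -0.008]
force: [-0.5, 0.1, 0.8]
finger_gap: -0.002
press [ 0.5635 -0.13    0.3757  1.7139]
('scene', 'lever_grip') [1.3 0.9]
('scene', 'lever_pivot') [-0.6 -2.4]
('scene', 'catch_shaft') [ 0.9 -1.7]
('scene', 'catch_tab') [1.8 1.2]
('top', 'press') [-0.1  1.1]
('top', 'lever_grip') [2.7 0.9]
('top', 'lever_pivot') [-1.7  2. ]
('top', 'catch_shaft') [ 9.1 11.9]
('top', 'catch_tab') [1.5 0. ]
('wrist', 'press') [0.7 0.2]
('wrist', 'lever_pivot') [0.9 1.6]
('wrist', 'catch_shaft') [1.  1.5]
('wrist', 'catch_tab') [0.7 0.2]
lever_grip world [ 0.62  -0.167  0.239] [np.float64(0.1), np.float64(0.1)] press mm [ 39. -55. 239.]
lever_pivot world [ 0.588 -0.189  0.098] [np.float64(2.4), np.float64(4.3), np.float64(2.1)] press mm [  2. -64.  98.]
catch_shaft world [ 0.537 -0.131  0.114] [np.float64(9.9), np.float64(13.9), np.float64(15.8)] press mm [-25.   9. 114.]
catch_tab world [ 0.502 -0.11   0.16 ] [np.float64(2.3), np.float64(1.7), np.float64(3.5)] press mm [-50.  42. 160.]
press world [ 0.567 -0.13  -0.009] [np.float64(0.6), np.float64(0.6)] press mm [ 3. -2. -9.]
```

View pics/c5.png

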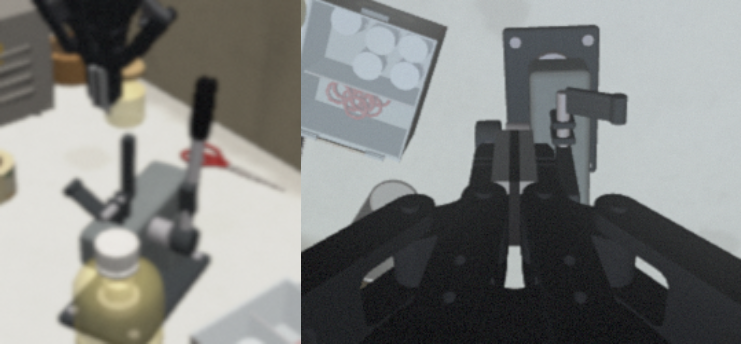

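Scene view: the tab now leans left (crop 75,190) and the catch arm stands upright (128,165), clear of the lever. Now the lever grip.

```bash
python3 wp.py w "[[0.49,-0.197,0.33],[0.618,-0.174,0.33],[0.618,-0.174,0.221]]"
```

```text
[ 0.4901 -0.1972  0.2996] force [-0.44  0.49 -0.1 ] gap -0.00028955342775323757 t 17.7 j [-0.38  0.27  0.21  1.5  -0.01 -0.72] yawY 109.8 tz [ 0.013 -0.016 -1.   ]
press frame [-91.2 -35.9 299.6] pressY deg 109.87636843832772
[0.49, -0.197, 0.33] [ 0.49  -0.197  0.33 ] -> [ -0.  -0. -30.]
[0.618, -0.174, 0.33] [ 0.618 -0.174  0.33 ] -> [-128.  -22.  -29.]
[0.618, -0.174, 0.221] [ 0.618 -0.174  0.221] -> [-128.  -20.   80.]
```

```bash
python3 -m handwheel '[[0,0,-35,0,0,0,0.6],[-40,-8,-40,0,0,0,0.3],[-80,-15,-40,0,0,0,0.3],[-115,-22,-40,0,0,0,0.3],[-128,-22,-40,0,0,0,0.3],[-128,-22,-40,0,0,0,0.3]]'; python3 wp.py w "[[0.618,-0.174,0.221]]"; python3 - <<'E'
from h import *
p=shot("wrist");save(p,"w6.png");print(proj(p,np.array([.618,-.174,.24])),proj(p,np.array([.6245,-.1715,.27])))
print(models.landmark_of(p,"lever_grip")[:1],models.recognise(p,"lever_grip")[:1])
E
```

```text
clock: 18.45
position: [0.6182, -0.1735, 0.3398]
orientation: [0.005, -0.172, 0.985, -0.009]
force: [0.1, 0.2, 0.1]
finger_gap: 0.696
[ 0.6182 -0.1735  0.3398] force [0.09 0.21 0.14] gap 0.6957237700448087 t 18.45 j [-0.27  0.54  0.72  1.74 -0.01 -0.61] yawY 109.8 tz [ 0.012 -0.016 -1.   ]
press frame [ 37.3 -57.2 339.8] pressY deg 109.87636843832772
[0.618, -0.174, 0.221] [ 0.618 -0.174  0.221] -> [  1.   2. 119.]
[316.12883428 200.56027996] [315.72080406 222.11079637]
[{'uv': [355.5, 129.3], 'confidence': 0.71}] [{'uv': [318.0, 186.8], 'confidence': 0.63}]
```

View pics/w6.png

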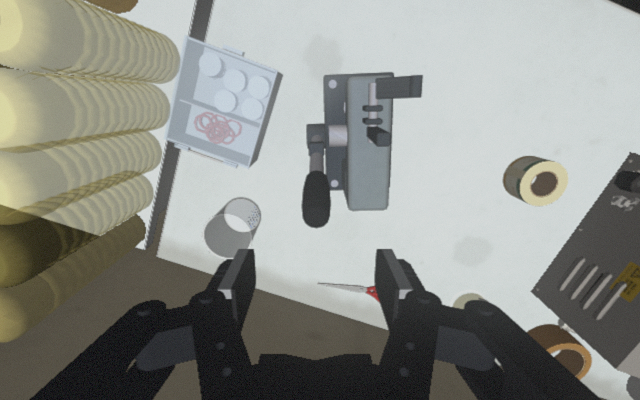

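The wrist view shows the black grip centred at about (316,200), exactly as predicted, midway between the fingers. I descend and pinch.

```bash
python3 -m handwheel '[[0,1,40,0,0,0,0.3],[0,1,80,0,0,0,0.3],[0,1,105,0,0,0,0.3],[1,1,119,0,0,0,0.3],[1,1,119,0,0,0,0.3],[1,1,119,0,0,0,0.6],[1,1,119,0,0,0,1],[1,1,119,0,0,0,1],[1,1,119,0,0,0,1]]' 50; python3 wp.py p "[[-7,-60,225],[-118,-60,161]]"
```

```text
clock: 19.73
position: [0.6178, -0.1751, 0.224]
orientation: [0.007, -0.171, 0.985, -0.009]
force: [-1.4, 1.7, 5.1]
finger_gap: 0.251
[ 0.6178 -0.1751  0.224 ] force [-1.36  1.67  5.12] gap 0.250998742263944 t 19.725 j [-0.27  0.52  0.4   1.43 -0.01 -0.62] yawY 109.7 tz [ 0.016 -0.016 -1.   ]
press frame [ 36.4 -58.6 224. ] pressY deg 109.87636843832772
[-7, -60, 225] [ 0.577 -0.191  0.225] -> [43. -2. -1.]
[-118, -60, 161] [ 0.473 -0.229  0.161] -> [155.  -1.  62.]
```

```bash
python3 -m handwheel '[[9,0,-2,0,0,0,1],[17,0,-3,0,0,0,1],[26,0,-4,0,0,0,1],[35,0,-4,0,0,0,1],[52,-1,-3,0,0,0,1],[69,-1,0,0,0,0,1],[69,-1,0,0,0,0,1]]'; python3 wp.py p "[[-35,-60,222],[-118,-60,161]]"
```

```text
clock: 20.6
position: [0.5552, -0.2, 0.2254]
orientation: [0.01, -0.171, 0.985, -0.01]
force: [6.5, -0.9, 3.4]
finger_gap: 0.254
[ 0.5552 -0.2     0.2254] force [ 6.45 -0.94  3.4 ] gap 0.2535834513692202 t 20.6 j [-0.34  0.4   0.22  1.36 -0.01 -0.69] yawY 109.7 tz [ 0.024 -0.016 -1.   ]
press frame [-30.9 -60.7 225.4] pressY deg 109.87636843832772
[-35, -60, 222] [ 0.551 -0.201  0.222] -> [4. 1. 3.]
[-118, -60, 161] [ 0.473 -0.229  0.161] -> [88.  2. 63.]
```

```bash
python3 -m handwheel '[[10,0,2,0,0,0,1],[21,0,6,0,0,0,1],[37,0,14,0,0,0,1],[52,0,23,0,0,0,1],[66,0,34,0,0,0,1],[78,0,47,0,0,0,1],[87,0,60,0,0,0,1],[87,0,60,0,0,0,1]]'; python3 wp.py p "[[-118,-60,161]]"
```

```text
clock: 21.6
position: [0.4724, -0.2338, 0.1665]
orientation: [0.009, -0.17, 0.985, -0.014]
force: [-8.8, -5.8, 15.9]
finger_gap: 0.248
[ 0.4724 -0.2338  0.1665] force [-8.82 -5.78 15.9 ] gap 0.2483109210667018 t 21.6 j [-0.45  0.31 -0.08  1.16 -0.01 -0.79] yawY 109.6 tz [ 0.022 -0.024 -0.999]
press frame [-120.3  -64.4  166.5] pressY deg 109.87636843832772
[-118, -60, 161] [ 0.473 -0.229  0.161] -> [-2.  5.  5.]
```

```bash
python3 -m handwheel '[[-1,1,3,0,0,0,1],[-1,1,6,0,0,0,1],[-1,1,6,0,0,0,1]]'; python3 wp.py; python3 - <<'E'
from h import *
q=np.load("press.npy");c,s=np.cos(.365),np.sin(.365)
o={}
for n in("scene","top"):
  p=shot(n);save(p,n+"7.png")
  for k in("lever_grip","lever_pivot","bottle"):
    l=models.landmark_of(p,k)
    if l and l[0]["confidence"]>.4: o.setdefault(k,[]).append(ray(p,l[0]["uv"]))
for k in o:
  if len(o[k])>1:
    X,e=tri(o[k]);d=X-[.5635,-.131,0];print(k,np.round(X,3),e,"press",np.round([c*d[0]+s*d[1],-s*d[0]+c*d[1],d[2]],3))
E
```

```text
clock: 21.98
position: [0.4703, -0.2349, 0.1632]
orientation: [0.007, -0.169, 0.985, -0.016]
force: [-11.3, -3.4, 17.2]
finger_gap: 0.252
[ 0.4703 -0.2349  0.1632] force [-11.31  -3.35  17.24] gap 0.25153132939301504 t 21.975 j [-0.45  0.31 -0.09  1.15 -0.02 -0.79] yawY 109.5 tz [ 0.019 -0.03  -0.999]
press frame [-122.6  -64.7  163.2] pressY deg 109.87636843832772
lever_grip [ 0.48  -0.231  0.185] [np.float64(2.9), np.float64(2.9)] press [-0.114 -0.063  0.185]
lever_pivot [ 0.576 -0.188  0.102] [np.float64(2.5), np.float64(2.5)] press [-0.008 -0.058  0.102]
```

```bash
python3 -m handwheel '[[4,1,2,0,0,0,1],[8,1,4,0,0,0,1],[8,1,4,0,0,0,1]]'; python3 wp.py;python3 -m handwheel '[[3,0,3,0,0,0,1],[6,0,6,0,0,0,1],[6,0,6,0,0,0,1]]' 80; python3 wp.py
```

```text
clock: 22.75
position: [0.4688, -0.2355, 0.161]
orientation: [0.014, -0.171, 0.985, -0.016]
force: [14.8, 5.5, -2.3]
finger_gap: 0.254
[ 0.4688 -0.2355  0.161 ] force [14.82  5.45 -2.34] gap 0.25377295012447254 t 22.75 j [-0.46  0.3  -0.11  1.12 -0.01 -0.8 ] yawY 109.7 tz [ 0.033 -0.027 -0.999]
press frame [-124.3  -64.8  161. ] pressY deg 109.87636843832772
clock: 23.12
position: [0.4672, -0.2364, 0.1576]
orientation: [0.019, -0.173, 0.985, -0.016]
force: [6.6, 5.6, 7.6]
finger_gap: 0.244
[ 0.4672 -0.2364  0.1576] force [6.65 5.58 7.55] gap 0.24372889167727566 t 23.125 j [-0.47  0.29 -0.12  1.11 -0.   -0.81] yawY 109.9 tz [ 0.043 -0.024 -0.999]
press frame [-126.1  -65.1  157.6] pressY deg 109.87636843832772
```

```bash
python3 -m handwheel '[[1,0,4,0,0,0,1],[2,0,8,0,0,0,1],[2,0,8,0,0,0,1]]'; python3 wp.py; python3 - <<'E'
from h import *
c,s=np.cos(.365),np.sin(.365)
o={};P={}
for n in("scene","top"):
  p=P[n]=shot(n);save(p,n+"8.png")
  for k in("lever_grip","lever_pivot","bottle"):
    l=models.landmark_of(p,k)
    if l: print(n,k,np.round(l[0]["uv"]),round(l[0]["confidence"],2));o.setdefault(k,[]).append(ray(p,l[0]["uv"]))
  for l in(1.0,.9,.8): X=np.array([-.14*np.sin(l),-.06,.105+.14*np.cos(l)]);print(l,proj(p,np.array([.5635+c*X[0]-s*X[1],-.131+s*X[0]+c*X[1],X[2]])))
for k in o:
  if len(o[k])>1:
    X,e=tri(o[k]);d=X-[.5635,-.131,0];print(k,np.round(X,3),e,"press",np.round([c*d[0]+s*d[1],-s*d[0]+c*d[1],d[2]],3))
import cv2
a=cv2.resize(P["scene"]["pixels"][140:340,240:440,::-1],(500,500),interpolation=cv2.INTER_CUBIC);b=cv2.resize(P["top"]["pixels"][150:300,300:390,::-1],(300,500));cv2.imwrite("pics/c8.png",np.hstack([a,b]))
E
```

```text
clock: 23.5
position: [0.467, -0.2368, 0.1562]
orientation: [0.023, -0.174, 0.984, -0.017]
force: [-10.4, 8.0, 33.8]
finger_gap: 0.244
[ 0.467  -0.2368  0.1562] force [-10.36   8.04  33.78] gap 0.24398038953811127 t 23.5 j [-0.47  0.29 -0.13  1.09  0.   -0.82] yawY 109.9 tz [ 0.05  -0.025 -0.998]
press frame [-126.4  -65.4  156.2] pressY deg 109.87636843832772
scene lever_pivot [335. 254.] 0.61
scene bottle [306. 366.] 0.66
1.0 [305.57535607 252.41675833]
0.9 [307.78194946 245.18377603]
0.8 [310.30279782 238.02129326]
top lever_grip [373. 239.] 0.81
top lever_pivot [353. 201.] 0.79
1.0 [375.03335026 241.74369905]
0.9 [374.66195091 238.49289469]
0.8 [374.05875122 234.75118817]
lever_pivot [ 0.587 -0.184  0.093] [np.float64(0.3), np.float64(0.3)] press [ 0.003 -0.058  0.093]
```

View pics/c8.png

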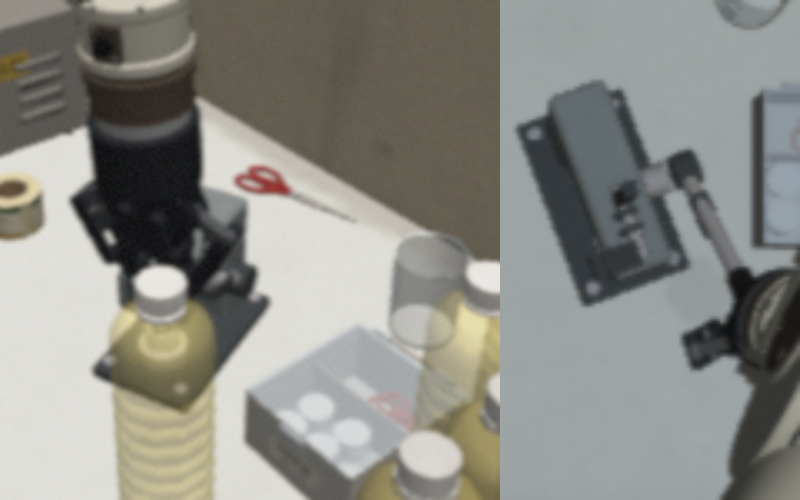

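```bash
python3 -m handwheel '[[3,0,3,0,0,0,1],[5,0,4,0,0,0,1],[5,0,4,0,0,0,1],[5,0,4,0,0,0,1]]'; python3 wp.py
```

```text
clock: 24.4
position: [0.4674, -0.2367, 0.1568]
orientation: [0.029, -0.176, 0.984, -0.016]
force: [5.8, 10.0, 16.4]
finger_gap: 0.249
[ 0.4674 -0.2367  0.1568] force [ 5.75 10.01 16.4 ] gap 0.2486959289393271 t 24.4 j [-0.47  0.28 -0.14  1.08  0.01 -0.83] yawY 110.2 tz [ 0.063 -0.022 -0.998]
press frame [-126.   -65.4  156.8] pressY deg 109.87636843832772
```

Pushing with about 18 N along the swing, three times the spring force, the lever no longer moves, so it's at the stop. The bottle stands upright. Handing in while holding.

```bash
python3 -c "
from station import env
print(env.job_done()); o=env.get_obs(); print(o['clock'],o['position'],o['force'],o['finger_gap'])"
```

```text
the job is handed in; nothing more can be done
None
the job is handed in; nothing more can be done
```

I did all three steps in the order asked and handed the job in at about 24 s, with the gripper still holding the lever down.

- **Bottle:** I lifted it by its cap and stood it upright on the free spot, about 24 cm from the middle of the press. It was still upright in the last picture.
- **Catch:** I pushed the tab over with shut fingers until it hit its stop. In the pictures the tab leaned left and the arm stood upright. The measured angle came out at about 1.7 rad against the 1.55 limit, so it is good to only about 0.15 rad.
- **Lever:** I pinched the grip and swung it forward and down to where it would not go further. About 18 N along the swing, against a spring of about 6 N, moved it no more.

**Checks that disagreed or were missing:**
- The scene camera's view of the grip was blocked at the end. The last lever angle measured by camera, about 1.21 rad, dates from just before the final pushes, so the stop is judged by force and the lack of movement.
- The press's yaw varied between 0.35 and 0.39 rad across the fits.
- I did not re-measure the roll, beaker and jar. Nothing touched them.

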